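# Take the tray of flowers out of a press with a left-hand screw

## Robot

A 6-joint arm with a two-finger parallel gripper is mounted at the origin on the work surface. World frame = base frame: x ahead of the robot, y to its left, z up, the work surface at z = 0. Lengths are in m, angles in degrees, forces in N, time in s.
With the tool pointing down it reaches from about 0.35 to 0.725 m from the base axis. Payload 4.3 kg.
Tool frame: the origin (TCP) lies midway between the tips of the shut fingers; the grasp point (between the pads) lies bot.tcp_to_grasp behind it (bot.tcp_to_grasp is the distance from the TCP to the grasp point, in m); x points along the fingers, y is the direction in which the jaws open and shut, and the axes are right-handed (so a half turn about x gives the same grasp; the last joint's range is limited). The gripper opens to 85 mm and grips with 20 to 120 N. Pads are 22 mm wide; open, the fingers measure 114 mm over their backs; the gripper's body (76 mm by 85 mm) begins 54 mm behind the grasp point. The pads swing forward as they close: fully open they stand 13 mm farther back than shut.
Start: joints at [-79.773, 21.618, 4.641, 73.018, 0, 83.68], TCP at [0.164, -0.551, 0.231] pointing down, gripper open.
Joint ranges: [-156.06, 156.06], [-48.1, 94.91], [-58.44, 69.94], [-101.28, 121.22], [-78.64, 73.56], [-180, 180]. Speed limits (degrees/s): [147.25, 147.25, 180, 180, 180, 180].

## Interface

Orientations are given as a 3x3 rotation matrix whose columns are the frame's x, y, z axes.
In Python, from station import bot, eyes, workorder gives the robot as it stands.
- The arm moves only by the tool servo_tool, never from a script. Its argument "targets" is a list of rows, each a list of 4 numbers: the shift along the tool's x, y, z in mm, then the turn about the tool's x in rad. A call has 1 to 10 rows; each row is the pose to reach, as a shift and turn from the pose commanded when the call began, along the tool's axes at that moment; what a row does not reach only later rows make up. A row lasts 1/8 s, in which the tool goes at most 62.5 mm and 10.7 degrees, less where a joint would pass 70% of its speed; a pose out of reach is approached as far as the arm can. A call with a gripper value outside its range is refused whole. "gripper" is the closure in counts, from 0 (fully open) to 255 (shut), set as the call begins (left out, the last holds). The fingers move at their own pace and stop on an object; "grip_force" is the grip in N (left out, the last holds). Time passes only in rows, so rows that repeat a pose let the fingers close. It gives the time, the measured TCP pose, the force and the opening at its end, in the units of the state.
- bot.sense(): the state, without advancing time (a new reading comes with each control period).
- eyes.camera(name): name is "side" or "top" or "wrist"; returns (picture, depth): 384x512x3 uint8, blue, green, red; 384x512 float32, m along the optical axis (not along the pixel's ray), 0 where there is no reading.
- eyes.camera_info(name): a dict with "vfov" (degrees; the focal length in pixels is half the picture's height over the tangent of half this angle, whatever the lens; pixels are square), "cx", "cy" (the principal point, pixels), "rvec" (rotation vector, rad) and "tvec" (3), from world to camera coordinates, as OpenCV has them. Camera axes: x right, y down, z forward; pixel columns grow to the right and rows downward; lengths in m; the calibration is good to about 2 mm. A picture is of the moment at which its call begins: read the wrist's pose just before it. camera_info takes no time and is no camera call; for the wrist camera it gives the pose at the moment of the call.
- workorder.finish_job(): hands the job in, once; it reports no verdict.
The state is a dict: "time_s": time; "qpos": joint angles; "dq": joint speeds; "tau": joint torques, N m; "tcp_pos": TCP position; "ee_rot": TCP orientation; "wrist_force": force on the tool from outside, world axes, zero at the start; "wrist_torque": the same for the moment, N m; "gripper_width": finger opening in m.
Only numpy, scipy, OpenCV 4.12 (cv2) and the standard library are available. Lean on these libraries where they do the work, as an engineer would, in place of code of your own. Each camera call takes 0.05 s, during which the arm holds its last target.

## Task

The flowers in the press are ready. First throw the toggle clamp back off the tray, then loosen the press screw with its crank (mind, it has a left-hand thread, and the flowers must not be squeezed any tighter) until the press plate is clear of the tray's sides, and last draw the tray straight out by its pull until all of it is out from under the plate and leave it lying flat on the run-out board, with the clamp open and the plate up. Do not disturb the tumbler, the jar or the spool of twine.

Things in the scene. Friction and masses are not known exactly. Their poses are not given: they have to be found in the camera images.
- press: Wooden flower press, fixed. Origin on the vertical screw axis at table height; z up; the tray comes out to the press's -y. Dark base board 220 (x) x 400 mm (y -300 to 100), 20 thick; in front of the plate it is the run-out board. Two rails along y, 10 high, 128 apart. Cross beam along x over the screw axis, 215 x 34, top 116 mm above the table, on pillars at x = +-92 mm.
- plate: Pale wooden press plate, 90 (x) x 110 (y) x 16 mm thick, under the beam. Origin on the screw axis, 28.8 mm below the plate's underside. Its lift is the height of this origin above the table: 0 to 3 mm at the start (plate down in the tray, 1 to 4 mm above the card), level with the tray's wall tops at 15.2, clear from 16.5, stop at 22.9. Pressing the tray with over 20 N spoils the flowers.
- crank (a joint): Angle of the crank, rad, growing clockwise seen from above; 0 to 0.8 at the start. Left-hand thread: clockwise raises the plate 20 mm a turn (3.18 mm per rad, lift = 3.18 mm x crank), counter-clockwise drives it down on the flowers. At 0 the crank arm points along the press's +x. Plate clear of the tray from 5.2; stop at 7.2. 2 to 3 N at the knob turns it.
- crank_knob (a point): Upright black crank knob, 22 mm in diameter, 45 tall; the point is on its axis, 19 below its top and 26 above the crank arm. It circles the screw axis on a 46 mm radius and spins freely on its pin, so the hand need not turn. The point is 168 mm above the table when the plate's lift is 0, and rises with it.
- clamp (a joint): Toggle clamp lever, rad: 0 closed (arm level over the tray, foot down in the tray's front pocket and holding it in, handle upright), 1.5 fully open (arm upright, handle lying out to the press's +x). Tips over centre before 0.9, then falls open and stays; below that it falls shut. Level hinge along the press's y, at press x = 92, y = -105, z = 60 mm.
- clamp_grip (a point): Point in the clamp's black handle, 66 mm from the hinge; the handle is a round bar, 16 mm in diameter, from 26 to 86 mm from the hinge, its top 146 mm above the table when closed. Under 3 N pushed towards the press's +x throws it over.
- tray: Tray of flowers, 120 (x) x 190 (y) x 24 mm high, walls 6 (one across makes a front pocket), about 0.35 kg, loose on the base board between the rails (4 mm play a side). Origin at the centre of its underside, axes as the press's; starts 25 to 35 mm to -y of the screw axis. All out from under the plate from 150 mm to -y of the axis; still wholly on the run-out board up to 205 mm.
- tray_pull (a point): Point in the tray's pull, an upright plywood fin on its -y end: 12 mm thick (x), 55 mm long (y, from 95 to 150 mm from the tray's origin), its top 49 mm above the tray's underside. The point lies 128 mm from the tray's origin to -y and 34 mm above the tray's underside. Best gripped from above across its thickness.
- tumbler: Green glass tumbler, 72 mm wide, 110 mm tall, standing to the left of the press; origin at the centre of its underside. Leave it alone.
- jar: Clear jar with a metal lid, 70 mm wide, 75 mm tall, to the right; origin at the centre of its underside. Leave it alone.
- twine_spool: White spool of twine standing on end, 64 mm wide, 98 mm tall, to the right; origin at the centre of its underside. Leave it alone.

How it is judged:
By the outcome, as a careful person would: the job done as asked, in the order asked, and still so for the second after the job is handed in, with the robot touching nothing.
It also fails if it takes over 67 s, if anything falls off the work surface, if the arm or the gripper's body presses on something with over 40 N, if the wrist force passes 120 N, or if a joint passes its speed limit or range.

## Working session

There is one attempt and no reset: what is moved stays moved. The work goes in short steps, Python scripts to look and compute and a tool call to move; the robot and the scene stay as the last step left them, time stands still between calls to the robot, and variables do not carry over. Pictures are saved under pics/ and viewed, and the job is handed in when it is done.

Besides the shell and the picture viewer there is one more tool, called after ">>>" as name(argument=value, ...) on one line, values as JSON. servo_tool: Moves the arm, as the interface text tells. Its arguments: {"type":"object","properties":{"targets":{"type":"array","items":{"type":"array","items":{"type":"number"}}},"gripper":{"type":"number"},"grip_force":{"type":"number"}},"required":["targets"]}

```bash
ls; mkdir -p pics; cat > h.py <<'E'
import numpy as np, cv2
from station import bot, eyes, workorder
def cam(name):
    i=eyes.camera_info(name); 
    p,d=eyes.camera(name)
    f=p.shape[0]/2/np.tan(np.radians(i['vfov'])/2)
    R=cv2.Rodrigues(np.array(i['rvec'],float))[0]; t=np.array(i['tvec'],float).ravel()
    return p,d,dict(f=f,cx=i['cx'],cy=i['cy'],R=R,t=t)
def ray(c,u,v):
    d=c['R'].T@np.array([(u-c['cx'])/c['f'],(v-c['cy'])/c['f'],1.]); o=-c['R'].T@c['t']; return o,d
def onplane(c,u,v,z):
    o,d=ray(c,u,v); return o+d*(z-o[2])/d[2]
def proj(c,P):
    q=c['R']@np.asarray(P,float)+c['t']; return c['f']*q[0]/q[2]+c['cx'],c['f']*q[1]/q[2]+c['cy'],q[2]
def cloud(c,d):
    v,u=np.mgrid[:d.shape[0],:d.shape[1]]
    P=np.stack([(u-c['cx'])/c['f']*d,(v-c['cy'])/c['f']*d,d],-1)
    return (P-c['t'])@c['R']
E
python3 - <<'E'
from h import *
import pickle
for n in ['top','side','wrist']:
    p,d,c=cam(n); cv2.imwrite(f'pics/{n}0.png',p); pickle.dump((p,d,c),open(f'{n}0.pkl','wb'))
    print(n,c, (d>0).mean())
s=bot.sense(); print(s, bot.tcp_to_grasp)
E
```

```text
pics
top {'f': np.float64(393.4214711997102), 'cx': 256.59585977734605, 'cy': 191.88795514473486, 'R': array([[ 0.00873188, -0.99995447,  0.00384916],
       [-0.97130141, -0.00939653, -0.23766631],
       [ 0.23769166, -0.00166342, -0.97133923]]), 't': array([0.02645153, 0.57788692, 1.01778712])} 0.9958445231119791
side {'f': np.float64(380.38895665958194), 'cx': 251.9504470296568, 'cy': 187.62586042928277, 'R': array([[-0.79720855, -0.60328378,  0.02252121],
       [-0.35184786,  0.43398758, -0.82937197],
       [ 0.49057273, -0.66910646, -0.55824272]]), 't': array([0.47104265, 0.29748745, 0.93273571])} 0.9960225423177084
wrist {'f': np.float64(281.2061955553841), 'cx': 254.00844671304938, 'cy': 189.55001278806972, 'R': array([[ 0.28542588, -0.95839954, -0.00154488],
       [-0.91433669, -0.27278574,  0.2992931 ],
       [-0.28726379, -0.08401346, -0.95415997]]), 't': array([-0.57418966, -0.04006562,  0.37985794])} 0.995758056640625
{'time_s': 0.15, 'qpos': array([-7.97730280e+01,  2.16523039e+01,  4.57965666e+00,  7.30187615e+01,
       -3.53806816e-04,  8.36799096e+01]), 'dq': array([-0.00410099, -0.12459945,  0.27451862,  0.00977479,  0.00295972,
       -0.08923316]), 'tau': array([ 7.49075625e-04, -4.64036500e+01,  2.70169812e+01,  1.38963573e-02,
       -2.43390946e-05,  1.78166960e-05]), 'tcp_pos': array([ 0.16367069, -0.55068045,  0.23056949]), 'ee_rot': array([[-2.89334186e-04,  2.84802594e-01, -9.58586146e-01],
       [ 1.56893989e-03, -9.58584877e-01, -2.84802691e-01],
       [-9.99998727e-01, -1.58636720e-03, -1.69486777e-04]]), 'wrist_force': array([-0.32674751,  0.62783467, -0.02368004]), 'wrist_torque': array([ 0.0061056 , -0.01308438,  0.03575347]), 'gripper_width': 0.08535911105357143} 0.0187
```

View pics/top0.png

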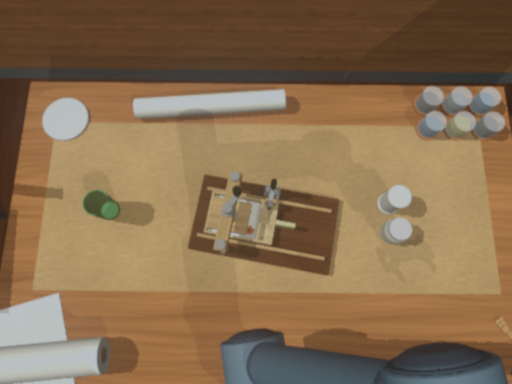

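View pics/side0.png

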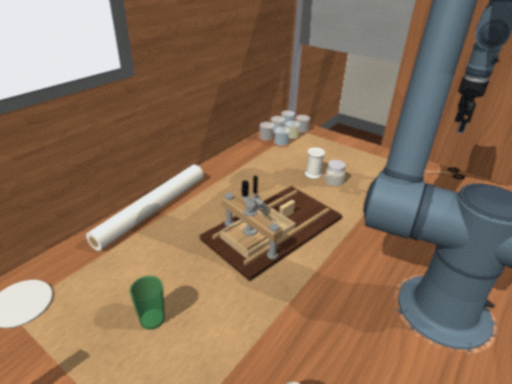

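View pics/wrist0.png

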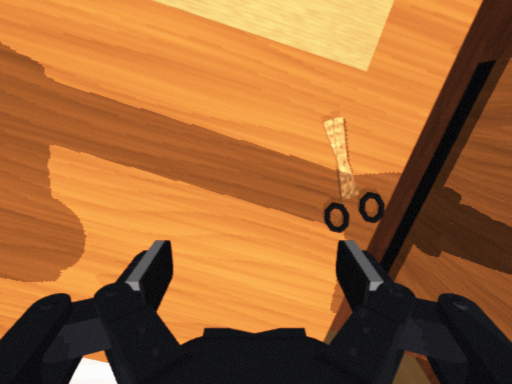

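The top view shows the press: the board is at about (190–340, 177–272), the crank knob near (237,190), the clamp handle near (274,185) and the fin near (286,224). The tumbler is on the left, with the spool and jar on the right. Next I'll enlarge and measure.

```bash
python3 - <<'E'
from h import *
import pickle
p,d,c=pickle.load(open('top0.pkl','rb'))
cv2.imwrite('pics/top0c.png',cv2.resize(p[160:285,180:350],None,fx=4.6,fy=4.6,interpolation=cv2.INTER_CUBIC))
p2,d2,c2=pickle.load(open('side0.pkl','rb'))
cv2.imwrite('pics/side0c.png',cv2.resize(p2[165:280,195:350],None,fx=5,fy=5,interpolation=cv2.INTER_CUBIC))
# dark board by mask
hsv=cv2.cvtColor(p,cv2.COLOR_BGR2HSV)
for q,cc,n in((p,c,'top'),(p2,c2,'side')):
    hsv=cv2.cvtColor(q,cv2.COLOR_BGR2HSV)
    m=((hsv[...,2]<110)).astype(np.uint8)
    if n=='top': m[:150]=0;m[300:]=0;m[:,:150]=0;m[:,370:]=0
    else: m[:170]=0;m[290:]=0;m[:,:180]=0;m[:,350:]=0
    cs,_=cv2.findContours(m,cv2.RETR_EXTERNAL,cv2.CHAIN_APPROX_NONE)
    k=max(cs,key=cv2.contourArea); h=cv2.convexHull(k)
    ap=cv2.approxPolyDP(h,4,True)[:,0]
    print(n,[(tuple(a),np.round(onplane(cc,a[0],a[1],.02),3)) for a in ap])
E
```

```text
top [((np.int32(273), np.int32(179)), array([ 0.629, -0.016,  0.02 ])), ((np.int32(337), np.int32(200)), array([ 0.568, -0.2  ,  0.02 ])), ((np.int32(328), np.int32(273)), array([ 0.361, -0.167,  0.02 ])), ((np.int32(223), np.int32(254)), array([0.411, 0.124, 0.02 ]))]
side [((np.int32(341), np.int32(216)), array([ 0.355, -0.153,  0.02 ])), ((np.int32(250), np.int32(280)), array([0.419, 0.235, 0.02 ])), ((np.int32(200), np.int32(238)), array([0.63 , 0.198, 0.02 ])), ((np.int32(222), np.int32(223)), array([0.625, 0.107, 0.02 ])), ((np.int32(330), np.int32(210)), array([ 0.397, -0.159,  0.02 ]))]
```

View pics/top0c.png

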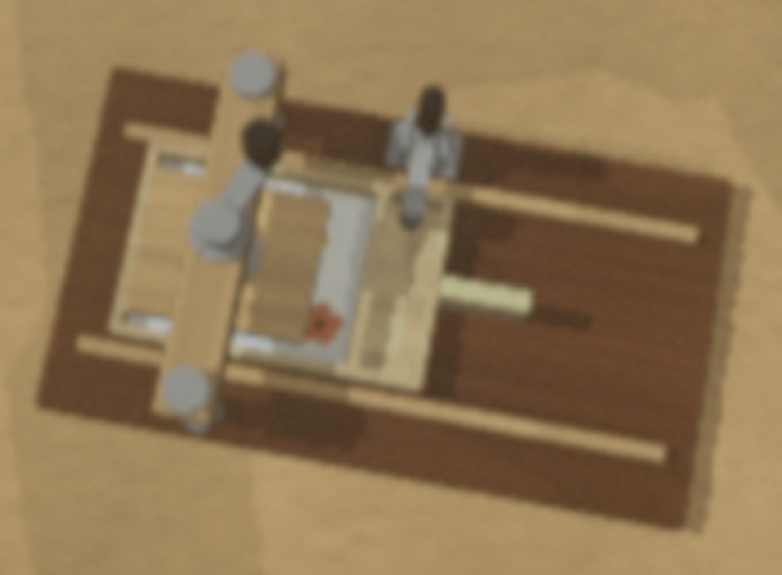

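View pics/side0c.png

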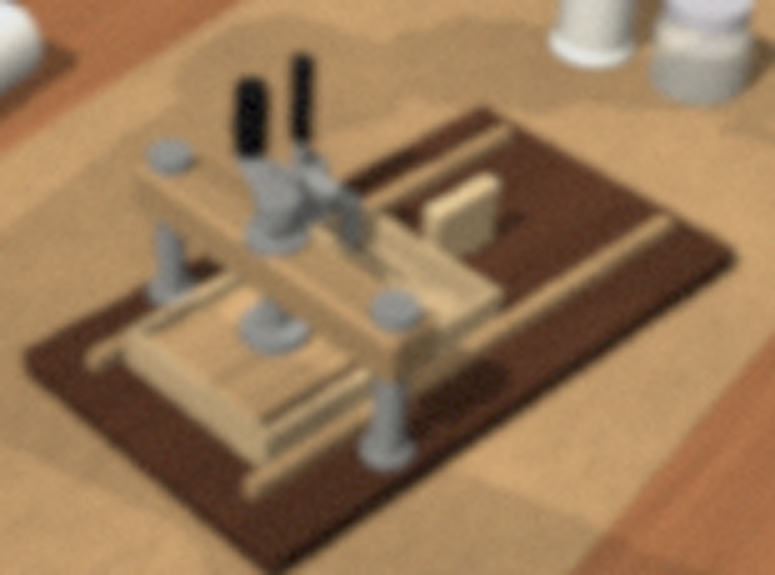

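```bash
cat >> h.py <<'E'
def tri(c1,u1,c2,u2):
    o1,d1=ray(c1,*u1);o2,d2=ray(c2,*u2)
    d1/=np.linalg.norm(d1);d2/=np.linalg.norm(d2)
    A=np.stack([d1,-d2],1); s=np.linalg.lstsq(A,o2-o1,rcond=None)[0]
    a=o1+d1*s[0];b=o2+d2*s[1]; return (a+b)/2,np.linalg.norm(a-b)
E
python3 - <<'E'
from h import *
import pickle
p,d,c=pickle.load(open('top0.pkl','rb'));p2,d2,c2=pickle.load(open('side0.pkl','rb'))
T=lambda x,y:((x+.5)/4.6-.5+180,(y+.5)/4.6-.5+160)
S=lambda x,y:((x+.5)/5-.5+195,(y+.5)/5-.5+165)
pr=lambda n,r:print(n,np.round(r[0]*1e3,1),'gap',round(r[1]*1e3,1))
# order: (+x,+y),(-x,+y),(-x,-y),(+x,-y)
t=[(115,68),(38,405),(685,530),(735,183)]; s=[(28,362),(280,570),(735,258),(485,108)]
W=[]
for a,b in zip(t,s):
    pr('c',tri(c,T(*a),c2,S(*b))); q=onplane(c,*T(*a),.02);q2=onplane(c2,*S(*b),.02); print(np.round(q*1e3),np.round(q2*1e3)); W.append((q+q2)/2)
M=np.array([(110,100),(-110,100),(-110,-300),(110,-300)])/1e3
for nm,w in (('avg',np.array(W)[:,:2]),('top',np.array([onplane(c,*T(*a),.02)[:2] for a in t])),('side',np.array([onplane(c2,*S(*a),.02)[:2] for a in s]))):
    mc,wc=M.mean(0),w.mean(0); H=(M-mc).T@(w-wc); th=np.arctan2(H[0,1]-H[1,0],H[0,0]+H[1,1])
    R=np.array([[np.cos(th),-np.sin(th)],[np.sin(th),np.cos(th)]]); o=wc-R@mc
    print(nm,np.degrees(th),o, 'res',np.round((w-(M@R.T+o))*1e3,1).tolist())
pr('screwtop',tri(c,T(220,222),c2,S(278,215)))
pr('pillar+',tri(c,T(255,73),c2,S(170,155)))
pr('pillar-',tri(c,T(187,388),c2,S(396,307)))
pr('handletop',tri(c,T(432,96),c2,S(302,62)))
pr('handlebot',tri(c,T(430,128),c2,S(302,140)))
pr('knobtop',tri(c,T(262,136),c2,S(253,85)))
pr('knobbot',tri(c,T(262,158),c2,S(250,152)))
pr('fin in',tri(c,T(443,280),c2,S(427,212)))
pr('fin out',tri(c,T(533,300),c2,S(497,180)))
# colour based: blobs
for n,q,cc,dd in(('t',p,c,d),('s',p2,c2,d2)):
    hsv=cv2.cvtColor(q,cv2.COLOR_BGR2HSV)
    m=(hsv[...,2]<45).astype(np.uint8)
    k,l,st,ce=cv2.connectedComponentsWithStats(m)
    for i in range(1,k):
        if 8<st[i,4]<300 and 180<ce[i][0]<350 and 150<ce[i][1]<285: print(n,st[i],ce[i])
E
```

```text
c [643.5 185.2   7.8] gap 2.3
[641. 184.  20.] [632. 195.  20.]
c [427.5 223.6  10. ] gap 2.0
[427. 222.  20.] [421. 231.  20.]
c [ 358.2 -170.4    7. ] gap 2.5
[ 357. -168.   20.] [ 353. -153.   20.]
c [ 572.1 -208.5   12.8] gap 1.5
[ 570. -207.   20.] [ 568. -199.   20.]
avg -10.10475410731312 [0.5136656 0.1114776] res [[-3.0, -1.2], [1.4, -2.7], [2.3, 3.7], [-0.7, 0.2]]
top -10.277713127653701 [0.51653507 0.10611765] res [[-1.7, -0.7], [1.3, -1.8], [1.8, 1.0], [-1.4, 1.5]]
side -9.93065017162137 [0.51079399 0.116837  ] res [[-4.3, -1.7], [1.4, -3.5], [2.8, 6.3], [0.1, -1.0]]
screwtop [519.9 106.8 127.9] gap 0.4
pillar+ [610.6  89.9 118.5] gap 1.2
pillar- [428.4 123.5 120.6] gap 1.4
handletop [591.6 -11.7 140.3] gap 0.7
handlebot [588.8 -12.5  83.1] gap 3.3
knobtop [556.5  81.8 185.1] gap 1.7
knobbot [555.4  84.1 141.5] gap 3.0
fin in [500.2 -21.2  64. ] gap 2.4
fin out [486.6 -75.4  64.4] gap 2.2
s [254 177   3  15  24] [254.79166667 184.70833333]
s [243 182   5  14  60] [244.81666667 188.25      ]
```

Measured results:
- **Press:** the pillars, screw top and board corners agree on an origin of about (0.518, 0.1065) and a yaw of -10.3°.
- **Clamp handle:** measured at (0.591, -0.012), and the press pose predicts (0.590, -0.013).
- **Crank:** about 0.37 rad, with the knob top at about 0.187 m.
- **Tray:** its origin is about 34 mm to -y of the screw axis.

All of these fit the given sizes. I'm moving toward the press now.

>>> servo_tool(targets=[[0,-34,-44,-0.09],[0,-68,-88,-0.18],[0,-103,-132,-0.27],[0,-137,-175,-0.36],[0,-172,-219,-0.46],[0,-206,-263,-0.55],[0,-240,-307,-0.64],[0,-275,-351,-0.73],[0,-309,-395,-0.83],[0,-343,-438,-0.92]], gripper=255, grip_force=20)

```text
time_s: 1.4
tcp_pos: [0.4867, -0.096, 0.2311]
ee_rot: [[-0.0, 0.936, -0.351], [-0.0, -0.351, -0.936], [-1.0, -0.0, 0.0]]
wrist_force: [1.0, -0.2, -0.2]
gripper_width: 0.0001
```

```bash
cat >> h.py <<'E'
O=np.array([.518,.1065]); TH=np.radians(-10.3)
RP=np.array([[np.cos(TH),-np.sin(TH)],[np.sin(TH),np.cos(TH)]])
def p2w(x,y,z): return np.r_[O+RP@np.array([x,y])/1e3, z/1e3]
def go(P,yaw=None):
    "shift in tool axes (mm) & turn to reach world P with tool y at yaw deg"
    s=bot.sense(); R=s['ee_rot']; sh=R.T@(np.asarray(P)-s['tcp_pos'])*1e3
    t=0
    if yaw is not None:
        cur=np.degrees(np.arctan2(R[1,1],R[0,1])); t=-((yaw-cur+180)%360-180); t=np.radians(t)
    print('target',np.round(P,4),'shift',np.round(sh,1),'turn',round(float(t),3))
def st():
    s=bot.sense(); print('t',s['time_s'],'tcp',np.round(s['tcp_pos'],4),'q',np.round(s['qpos'],1),'F',np.round(s['wrist_force'],1),'w',round(s['gripper_width'],4)); return s
E
python3 - <<'E'
from h import *
import pickle
st(); p,d,c=cam('wrist'); cv2.imwrite('pics/w1.png',p); pickle.dump((p,d,c),open('w1.pkl','wb'))
go(p2w(92-38,-105,150),-10.3)
E
```

```text
t 1.4 tcp [ 0.4867 -0.096   0.2311] q [-18.5  12.4  -8.   69.5  -0.   92.1] F [ 1.  -0.2 -0.2] w 0.0001
target [ 0.5524 -0.0065  0.15  ] shift [  81.6   29.7 -100.2] turn -0.171
```

View pics/w1.png

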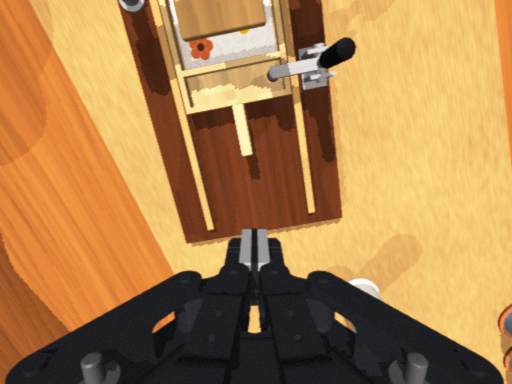

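The wrist view shows the clamp handle top at (345,47), the fin top from (238,104) to (249,156), and the board's front corners at (187,242) and (341,216). I'll check the measured positions against these.

```bash
python3 - <<'E'
from h import *
import pickle
p,d,c=pickle.load(open('w1.pkl','rb'))
f=lambda u,v,z:(lambda w:(np.round(w*1e3,1),'press',np.round(RP.T@(w[:2]-O)*1e3,1)))(onplane(c,u,v,z/1e3))
print('corner-x',f(187,242,20)); print('corner+x',f(341,216,20))
print('handle',f(345,47,146)); print('fin in',f(238,104,69),'out',f(249,156,69))
P=cloud(c,d)
for u,v in((345,47),(240,120),(246,145),(250,190)): print((u,v),np.round(P[v,u]*1e3,1))
E
```

```text
corner-x (array([ 358.8, -168.1,   20. ]), 'press', array([-107.5, -298.7]))
corner+x (array([ 571.5, -205.7,   20. ]), 'press', array([ 108.4, -297.6]))
handle (array([588.7, -12.5, 146. ]), 'press', array([  90.8, -104.4]))
fin in (array([496.3, -21.4,  69. ]), 'press', array([   1.5, -129.7])) out (array([487.6, -76.4,  69. ]), 'press', array([   2.8, -185.4]))
(345, 47) [588.7 -12.5 145.9]
(240, 120) [492.3 -37.2  68.3]
(246, 145) [488.9 -63.9  69.4]
(250, 190) [ 468.6 -127.8   19.3]
```

>>> servo_tool(targets=[[0,10,-40,-0.06],[20,20,-75,-0.12],[60,30,-100,-0.17],[100,30,-100,-0.17],[121,30,-100,-0.17],[121,30,-100,-0.17]])

```text
time_s: 2.2
tcp_pos: [0.5473, -0.0146, 0.1082]
ee_rot: [[-0.005, 0.982, -0.191], [0.001, -0.191, -0.982], [-1.0, -0.005, 0.0]]
wrist_force: [-0.2, -0.1, 0.6]
gripper_width: -0.0
```

```bash
python3 - <<'E'
from h import *
s=st(); print(np.round(RP.T@(s['tcp_pos'][:2]-O)*1e3,1)); go(p2w(137,-105,104),-10.3)
E
```

```text
t 2.2 tcp [ 0.5473 -0.0146  0.1082] q [ -8.2  22.6 -12.8  55.   -0.   92.8] F [-0.2 -0.1  0.6] w -0.0
[  50.4 -113.9]
target [ 0.634  -0.0213  0.104 ] shift [  3.7  86.5 -10. ] turn -0.012
```

>>> servo_tool(targets=[[0,0,-10,-0.01],[0,10,-10,-0.01],[0,22,-10,-0.01],[0,34,-10,-0.01],[1,46,-10,-0.01],[2,58,-10,-0.01],[3,70,-10,-0.01],[4,80,-10,-0.01],[4,86,-10,-0.01],[4,86,-10,-0.01]])

```text
time_s: 3.45
tcp_pos: [0.6362, -0.0215, 0.1063]
ee_rot: [[0.0, 0.983, -0.181], [-0.0, -0.181, -0.983], [-1.0, 0.0, 0.0]]
wrist_force: [-0.4, 0.4, 0.3]
gripper_width: 0.0001
```

```bash
python3 - <<'E'
from h import *
s=st(); print(np.round(RP.T@(s['tcp_pos'][:2]-O)*1e3,1)); 
p,d,c=cam('wrist'); cv2.imwrite('pics/w2.png',p)
p,d,c=cam('side'); cv2.imwrite('pics/s2.png',cv2.resize(p[165:280,195:350],None,fx=5,fy=5))
E
```

```text
t 3.45 tcp [ 0.6362 -0.0215  0.1063] q [-7.6 32.   2.3 60.3 -0.  92.8] F [-0.4  0.4  0.3] w 0.0001
[ 139.2 -104.8]
```

View pics/w2.png

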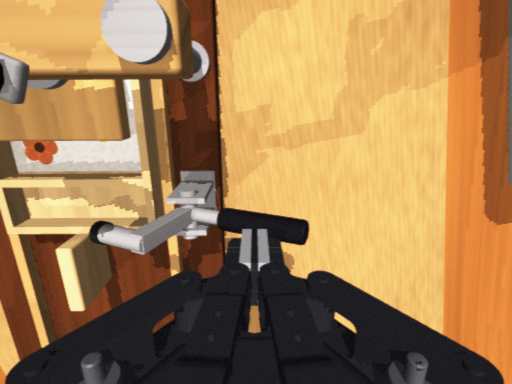

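View pics/s2.png

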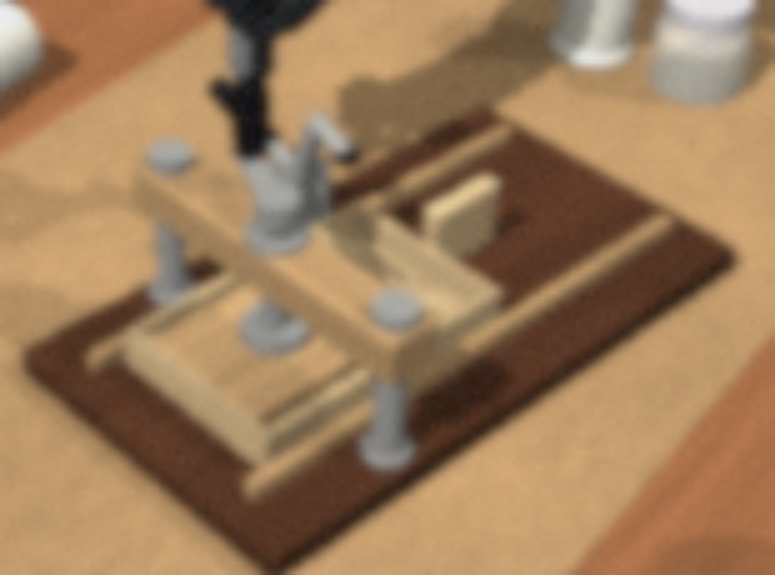

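The clamp is fully open: the arm is upright at (190,215) and the handle lies out to +x. Next I'm lifting and looking at the knob.

>>> servo_tool(targets=[[-40,0,0,0],[-90,0,0,0],[-135,-10,0,0],[-155,-50,0,0],[-155,-85,0,0],[-155,-85,0,0],[-155,-85,0,0]], gripper=0)

```text
time_s: 4.42
tcp_pos: [0.5524, -0.006, 0.2615]
ee_rot: [[0.001, 0.983, -0.181], [-0.0, -0.181, -0.983], [-1.0, 0.001, 0.0]]
wrist_force: [0.2, -0.4, -0.5]
gripper_width: 0.0856
```

```bash
python3 - <<'E'
from h import *
import pickle
st(); p,d,c=cam('wrist'); cv2.imwrite('pics/w3.png',p); pickle.dump((p,d,c),open('w3.pkl','wb'))
P=cloud(c,d)
m=((p.max(2)<60)&(P[...,2]>.15)&(P[...,1]>.03)).astype(np.uint8); m[240:]=0
k,l,sta,ce=cv2.connectedComponentsWithStats(m)
for i in range(1,k):
    if sta[i,4]>30:
        Q=P[l==i]; zt=np.percentile(Q[:,2],95); T=Q[Q[:,2]>zt-.003]; w=T[:,:2].mean(0)
        print(sta[i],ce[i],'top z',zt,w,np.ptp(T[:,:2],axis=0),'press',RP.T@(w-O)*1e3)
E
```

```text
t 4.425 tcp [ 0.5524 -0.006   0.2615] q [-7.2 18.6  4.7 76.1 -0.  93.2] F [ 0.2 -0.4 -0.5] w 0.0856
[225  72  28  30 646] [238.34055728  86.87616099] top z 0.18977881458427676 [0.55633546 0.0811796 ] [0.01862038 0.02111598] press [ 42.24503076 -18.05789887]
```

View pics/w3.png

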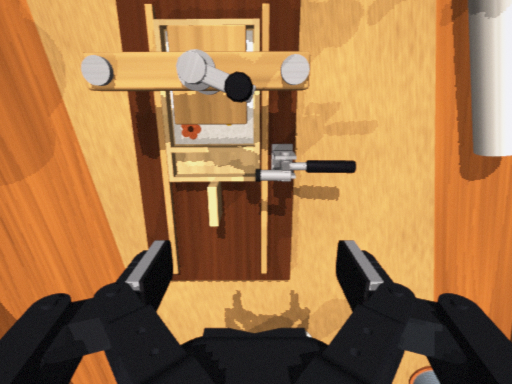

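```bash
python3 - <<'E'
from h import *
import pickle
p,d,c=pickle.load(open('w3.pkl','rb')); P=cloud(c,d)
f=lambda u,v,z:RP.T@(onplane(c,u,v,z)[:2]-O)*1e3
for u,v in((97,70),(294,68),(194,66)):
    z=P[v,u,2]; print((u,v),z,f(u,v,z))
K=p2w(42.2,-18.1,150.6)
go(K,-10.3)
E
```

```text
(97, 70) 0.12415926690676864 [-90.98811227  -0.73835754]
(294, 68) 0.12437257634119281 [90.49661799  0.67933825]
(194, 66) 0.1451174034141674 [2.71771076 0.21625865]
target [0.5563 0.0811 0.1506] shift [110.7 -12.5 -86.5] turn -0.002
```

>>> servo_tool(targets=[[0,-5,-45,0],[0,-12.5,-86.5,0],[0,-12.5,-86.5,0],[0,-12.5,-86.5,0],[35,-12.5,-86.5,0],[70,-12.5,-86.5,0],[95,-12.5,-86.5,0],[107,-12.5,-86.5,0],[107,-12.5,-86.5,0],[107,-12.5,-86.5,0]])

```text
time_s: 5.72
tcp_pos: [0.5565, 0.081, 0.1555]
ee_rot: [[0.002, 0.983, -0.182], [-0.0, -0.182, -0.983], [-1.0, 0.002, -0.0]]
wrist_force: [0.4, -0.1, -0.3]
gripper_width: 0.0854
```

```bash
python3 - <<'E'
from h import *
s=st(); print(np.round(RP.T@(s['tcp_pos'][:2]-O)*1e3,1))
p,d,c=cam('wrist'); cv2.imwrite('pics/w4.png',p)
E
```

```text
t 5.725 tcp [0.5565 0.081  0.1555] q [  1.8  21.9  -6.4  61.6  -0.  102.3] F [ 0.4 -0.1 -0.3] w 0.0854
[ 42.5 -18.2]
```

View pics/w4.png

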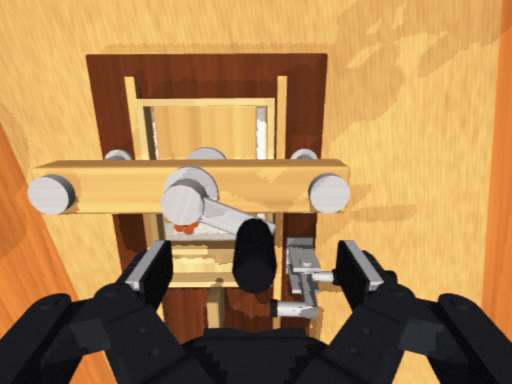

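The knob sits centred between the jaws at (256,255). I'm closing on it.

>>> servo_tool(targets=[[0,0,0,0],[0,0,0,0],[0,0,0,0],[0,0,0,0],[0,0,0,0],[0,0,0,0],[0,0,0,0],[0,0,0,0]], gripper=255, grip_force=30)

```text
time_s: 6.78
tcp_pos: [0.5562, 0.0812, 0.1546]
ee_rot: [[0.001, 0.983, -0.181], [-0.0, -0.181, -0.983], [-1.0, 0.001, 0.0]]
wrist_force: [2.7, -1.5, 2.0]
gripper_width: 0.0207
```

```bash
cat >> h.py <<'E'
def arc(phis,r=46.):
    "rows for knob going to crank angles phis, from the current pose; prints"
    s=bot.sense(); R=s['ee_rot']; w=s['tcp_pos']; q=RP.T@(w[:2]-O)*1e3
    a0=np.arctan2(-q[1],q[0])%(2*np.pi); 
    if a0<phis[0]-3: a0+=2*np.pi
    print('press xy',np.round(q,1),'r',np.hypot(*q),'phi',a0)
    for a in phis:
        P=p2w(r*np.cos(a),-r*np.sin(a),0); P[2]=w[2]+3.183e-3*(a-a0)
        print(round(a,2),np.round(R.T@(P-w)*1e3,1))
E
python3 - <<'E'
from h import *
st(); arc(np.arange(1,11)*.12+.405)
E
```

```text
t 6.775 tcp [0.5562 0.0812 0.1546] q [  1.9  21.9  -6.5  61.6  -0.  102.3] F [ 2.7 -1.5  2. ] w 0.0207
press xy [ 42.1 -18.1] r 45.82255015002577 phi 0.4049773273957402
0.52 [-0.4 -2.3  5. ]
0.64 [-0.8 -5.3  9.6]
0.76 [-1.2 -8.9 13.8]
0.88 [ -1.5 -12.9  17.6]
1.0 [ -1.9 -17.4  20.8]
1.12 [ -2.3 -22.2  23.5]
1.25 [ -2.7 -27.3  25.6]
1.36 [ -3.1 -32.6  27.1]
1.48 [ -3.5 -38.1  27.9]
1.6 [ -3.9 -43.6  28. ]
```

Gripped at 20.7 mm with low force. I'm turning clockwise from above, from +x toward press -y.

>>> servo_tool(targets=[[-0.4,-2.3,5.0,0],[-0.8,-5.3,9.6,0],[-1.2,-8.9,13.8,0],[-1.5,-12.9,17.6,0],[-1.9,-17.4,20.8,0],[-2.3,-22.2,23.5,0],[-2.7,-27.3,25.6,0],[-3.1,-32.6,27.1,0],[-3.5,-38.1,27.9,0],[-3.9,-43.6,28.0,0]])

```text
time_s: 8.02
tcp_pos: [0.5071, 0.0616, 0.1584]
ee_rot: [[0.0, 0.983, -0.181], [-0.0, -0.181, -0.983], [-1.0, 0.0, 0.0]]
wrist_force: [3.5, -1.7, 5.3]
gripper_width: 0.0207
```

```bash
python3 - <<'E'
from h import *
st(); arc(np.arange(1,11)*.16+1.6)
E
```

```text
t 8.025 tcp [0.5071 0.0616 0.1584] q [ -0.2  16.2 -14.1  59.7  -0.  100.2] F [ 3.5 -1.7  5.3] w 0.0207
press xy [ -2.7 -46.1] r 46.196288909220954 phi 1.6288681520471855
1.76 [-0.4 -6.  -0.9]
1.92 [ -0.9 -13.1  -2.9]
2.08 [ -1.4 -19.8  -5.9]
2.24 [ -2.  -25.9 -10. ]
2.4 [ -2.5 -31.3 -15. ]
2.56 [ -3.  -35.8 -20.8]
2.72 [ -3.5 -39.4 -27.2]
2.88 [ -4.  -41.8 -34.1]
3.04 [ -4.5 -43.2 -41.4]
3.2 [ -5.  -43.3 -48.7]
```

>>> servo_tool(targets=[[-0.4,-6.0,-0.9,0],[-0.9,-13.1,-2.9,0],[-1.4,-19.8,-5.9,0],[-2.0,-25.9,-10.0,0],[-2.5,-31.3,-15.0,0],[-3.0,-35.8,-20.8,0],[-3.5,-39.4,-27.2,0],[-4.0,-41.8,-34.1,0],[-4.5,-43.2,-41.4,0],[-5.0,-43.3,-48.7,0]])

```text
time_s: 9.28
tcp_pos: [0.4728, 0.1167, 0.1633]
ee_rot: [[-0.001, 0.983, -0.181], [-0.002, -0.181, -0.983], [-1.0, -0.001, 0.003]]
wrist_force: [2.2, -5.0, 6.9]
gripper_width: 0.0204
```

```bash
python3 - <<'E'
from h import *
st(); arc(np.arange(1,11)*.16+3.2)
E
```

```text
t 9.275 tcp [0.4728 0.1167 0.1633] q [ 6.500e+00  1.350e+01 -1.700e+01  5.960e+01 -1.000e-01  1.069e+02] F [ 2.2 -5.   6.9] w 0.0204
press xy [-46.3   2. ] r 46.30208945406594 phi 3.1840740489997796
3.36 [-0.6  1.3 -8. ]
3.52 [ -1.1   3.5 -15. ]
3.68 [ -1.6   6.7 -21.6]
3.84 [ -2.2  11.  -27.6]
4.0 [ -2.7  16.1 -32.9]
4.16 [ -3.2  22.  -37.2]
4.32 [ -3.7  28.6 -40.6]
4.48 [ -4.3  35.6 -42.9]
4.64 [ -4.8  42.8 -44. ]
4.8 [ -5.3  50.2 -44. ]
```

>>> servo_tool(targets=[[-0.6,1.3,-8.0,0],[-1.1,3.5,-15.0,0],[-1.6,6.7,-21.6,0],[-2.2,11.0,-27.6,0],[-2.7,16.1,-32.9,0],[-3.2,22.0,-37.2,0],[-3.7,28.6,-40.6,0],[-4.3,35.6,-42.9,0],[-4.8,42.8,-44.0,0],[-5.3,50.2,-44.0,0]])

```text
time_s: 10.52
tcp_pos: [0.5277, 0.1514, 0.1682]
ee_rot: [[-0.006, 0.984, -0.18], [-0.001, -0.18, -0.984], [-1.0, -0.006, 0.002]]
wrist_force: [-5.2, -1.3, 10.4]
gripper_width: 0.0209
```

```bash
python3 - <<'E'
from h import *
st(); arc(np.arange(1,11)*.14+4.8)
E
```

```text
t 10.525 tcp [0.5277 0.1514 0.1682] q [  9.4  20.4  -6.6  63.3   0.  109.8] F [-5.2 -1.3 10.4] w 0.0209
press xy [ 1.6 46. ] r 45.985442891012255 phi 4.746118106985538
4.94 [-0.7  8.8  1.1]
5.08 [-1.1 15.   3. ]
5.22 [-1.6 20.8  5.7]
5.36 [-2.1 26.2  9.2]
5.5 [-2.6 31.1 13.5]
5.64 [-3.  35.3 18.3]
5.78 [-3.5 38.8 23.7]
5.92 [-3.9 41.5 29.6]
6.06 [-4.4 43.3 35.7]
6.2 [-4.8 44.3 42.1]
```

>>> servo_tool(targets=[[-0.7,8.5,1.1,0],[-1.1,15.0,3.0,0],[-1.6,20.8,5.7,0],[-2.1,26.2,9.2,0],[-2.6,31.1,13.5,0],[-3.0,35.3,18.3,0],[-3.5,38.8,23.7,0],[-3.9,41.5,29.6,0],[-4.4,43.3,35.7,0],[-4.8,44.3,42.1,0]])

```text
time_s: 11.78
tcp_pos: [0.564, 0.104, 0.1728]
ee_rot: [[-0.005, 0.984, -0.18], [0.004, -0.179, -0.984], [-1.0, -0.006, -0.003]]
wrist_force: [-1.7, 4.2, 7.8]
gripper_width: 0.021
```

>>> servo_tool(targets=[[0,0,0,0],[0,0,0,0],[0,0,0,0],[0,0,0,0],[0,0,0,0]], gripper=0)

```text
time_s: 12.4
tcp_pos: [0.567, 0.1022, 0.1732]
ee_rot: [[-0.0, 0.983, -0.181], [-0.0, -0.181, -0.983], [-1.0, -0.0, 0.0]]
wrist_force: [-1.7, -0.8, -0.1]
gripper_width: 0.0854
```

```bash
python3 - <<'E'
from h import *
st(); arc([6.2])
p,d,c=cam('wrist'); cv2.imwrite('pics/w5.png',p)
E
```

```text
t 12.4 tcp [0.567  0.1022 0.1732] q [  3.9  23.   -2.   65.   -0.  104.3] F [-1.7 -0.8 -0.1] w 0.0854
press xy [49.   4.6] r 49.1991655472102 phi 6.190215081619052
6.2 [-0.  -3.1  0.8]
```

View pics/w5.png

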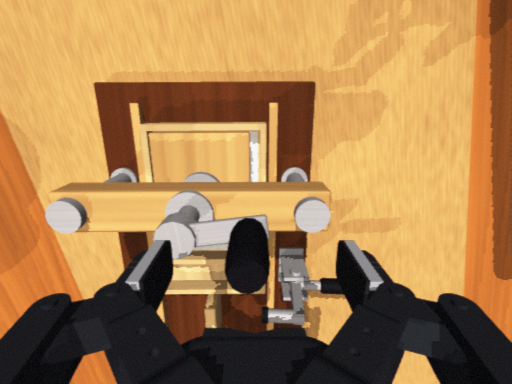

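>>> servo_tool(targets=[[-45,0,0,0],[-85,0,0,0],[-85,-20,40,0],[-85,-35,90,0],[-85,-35,140,0],[-85,-35,160,0],[-85,-35,160,0],[-85,-35,160,0]])

```text
time_s: 13.45
tcp_pos: [0.5038, -0.0483, 0.2583]
ee_rot: [[0.0, 0.984, -0.181], [0.0, -0.181, -0.984], [-1.0, 0.0, -0.0]]
wrist_force: [0.5, 0.6, 0.6]
gripper_width: 0.0853
```

```bash
python3 - <<'E'
from h import *
import pickle
s=st(); print(np.round(RP.T@(s['tcp_pos'][:2]-O)*1e3,1))
p,d,c=cam('wrist'); cv2.imwrite('pics/w6.png',p); pickle.dump((p,d,c),open('w6.pkl','wb'))
P=cloud(c,d); q=(P[...,:2]-O)@RP*1e3; z=P[...,2]*1e3
m=(abs(q[...,0])<35)&(q[...,1]>-52)&(q[...,1]<-25); print('plate top z',np.percentile(z[m],[10,50,90]))
m=(abs(q[...,0])<20)&(q[...,1]<-135)&(z>60)&(z<80); print('fin',m.sum(),q[m].mean(0),np.percentile(q[m],[2,98],axis=0),np.median(z[m]))
m=(abs(q[...,0]-2)<50)&(abs(q[...,1]+126)<15)&(z>38)&(z<50); print('front wall',np.percentile(q[m],[2,98],axis=0),np.median(z[m]))
go(p2w(q[(abs(q[...,0])<20)&(q[...,1]<-135)&(z>60)&(z<80)][:,0].mean(),-163,36),-10.3)
E
```

```text
t 13.45 tcp [ 0.5038 -0.0483  0.2583] q [-12.7  13.2  -3.   73.8   0.   87.7] F [0.5 0.6 0.6] w 0.0853
[  13.7 -154.9]
plate top z [63.89168113 64.90022257 65.90086714]
fin 399 [   1.48520026 -158.68735873] [[  -4.66456215 -182.71251995]
 [   7.11560382 -136.00187591]] 69.31954602912995
front wall [[ -45.68362565 -129.18510805]
 [  49.46279955 -123.0819144 ]] 44.33226249012089
target [ 0.4903 -0.0541  0.036 ] shift [222.3 -12.2   8.5] turn -0.001
```

View pics/w6.png

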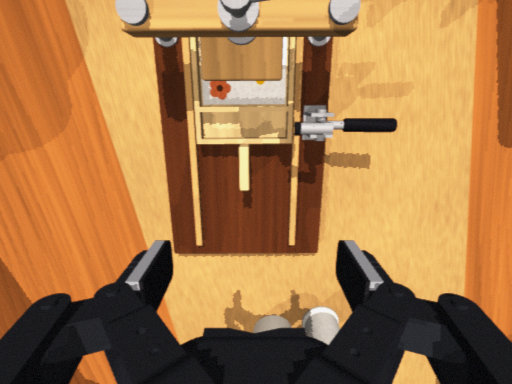

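The plate top is at 64.9 mm, so its lift is about 20 mm and it is clear. The clamp is open at (345,125). The fin runs from (244,145) to (244,190), centred at press x ≈ 1.5 with its top at 69 mm, as it should be. I'm descending onto it.

>>> servo_tool(targets=[[40,-12,9,0],[90,-12,9,0],[140,-12,9,0],[180,-12,9,0],[205,-12,9,0],[220,-12,9,0],[220,-12,9,0],[220,-12,9,0]])

```text
time_s: 14.5
tcp_pos: [0.4914, -0.0555, 0.0393]
ee_rot: [[0.002, 0.984, -0.181], [-0.001, -0.181, -0.984], [-1.0, 0.002, 0.0]]
wrist_force: [-0.4, 0.3, -0.9]
gripper_width: 0.0855
```

>>> servo_tool(targets=[[0,0,0,0],[0,0,0,0],[0,0,0,0],[0,0,0,0],[0,0,0,0],[0,0,0,0],[0,0,0,0],[0,0,0,0],[0,0,0,0]], gripper=255, grip_force=30)

```text
time_s: 15.62
tcp_pos: [0.4902, -0.0556, 0.0385]
ee_rot: [[-0.0, 0.983, -0.181], [-0.0, -0.181, -0.983], [-1.0, 0.0, 0.0]]
wrist_force: [-2.9, -0.4, 6.2]
gripper_width: 0.0112
```

```bash
python3 - <<'E'
from h import *
s=st(); q=RP.T@(s['tcp_pos'][:2]-O)*1e3;print(np.round(q,1))
go(p2w(q[0],q[1]-143,s['tcp_pos'][2]*1e3))
p,d,c=cam('wrist'); cv2.imwrite('pics/w7.png',p)
E
```

```text
t 15.625 tcp [ 0.4902 -0.0556  0.0385] q [-13.8  21.1 -27.1  41.9  -0.   86.6] F [-2.9 -0.4  6.2] w 0.0112
[   1.6 -164.5]
target [ 0.4646 -0.1963  0.0385] shift [  0.    0.3 143. ] turn 0.0
```

View pics/w7.png

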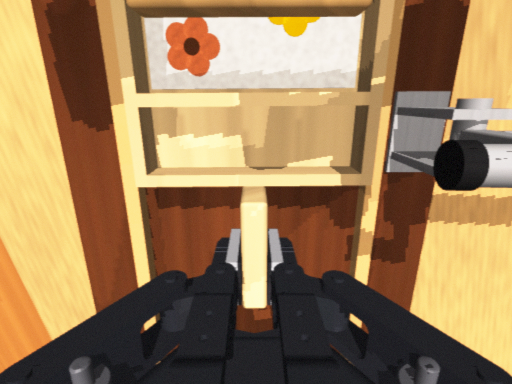

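The fin is gripped at 11.2 mm wide. I'm drawing the tray 143 mm straight out.

>>> servo_tool(targets=[[0,0,5,0],[0,0,14,0],[0,0,26,0],[0,0,38,0],[0,0,50,0],[0,0,62,0],[0,0,74,0],[0,0,86,0],[0,0,98,0],[0,0,108,0]])

```text
time_s: 16.92
tcp_pos: [0.4711, -0.1612, 0.0384]
ee_rot: [[0.001, 0.983, -0.181], [0.003, -0.181, -0.983], [-1.0, 0.001, -0.003]]
wrist_force: [0.5, 5.4, 4.3]
gripper_width: 0.0116
```

>>> servo_tool(targets=[[0,0,10,0],[0,0,20,0],[0,0,28,0],[0,0,33,0],[0,0,35,0],[0,0,35,0],[0,0,35,0]])

```text
time_s: 17.8
tcp_pos: [0.4647, -0.1955, 0.0384]
ee_rot: [[0.001, 0.983, -0.181], [0.002, -0.181, -0.983], [-1.0, 0.001, -0.002]]
wrist_force: [0.5, 3.5, 4.3]
gripper_width: 0.0112
```

>>> servo_tool(targets=[[0,0,0,0],[0,0,0,0],[0,0,0,0],[0,0,0,0],[0,0,0,0],[0,0,0,0]], gripper=0)

```text
time_s: 18.55
tcp_pos: [0.4644, -0.1962, 0.0383]
ee_rot: [[-0.0, 0.983, -0.181], [-0.0, -0.181, -0.983], [-1.0, 0.0, 0.0]]
wrist_force: [0.6, 0.7, 0.9]
gripper_width: 0.0851
```

>>> servo_tool(targets=[[-10,0,0,0],[-40,0,0,0],[-90,0,0,0],[-150,0,0,0],[-200,0,0,0],[-220,0,0,0],[-220,0,0,0],[-220,0,0,0]])

```text
time_s: 19.55
tcp_pos: [0.4638, -0.1958, 0.2574]
ee_rot: [[-0.001, 0.983, -0.181], [0.001, -0.181, -0.983], [-1.0, -0.001, -0.0]]
wrist_force: [0.8, 0.4, 0.9]
gripper_width: 0.0854
```

```bash
python3 - <<'E'
from h import *
s=st()
p,d,c=cam('wrist'); cv2.imwrite('pics/w8.png',p)
P=cloud(c,d); q=(P[...,:2]-O)@RP*1e3; z=P[...,2]*1e3
m=(abs(q[...,0])<20)&(q[...,1]<-260)&(z>60)&(z<80); print('fin',m.sum(),np.percentile(q[m],[2,98],axis=0),np.median(z[m]))
m=(abs(q[...,0])<50)&(q[...,1]>-290)&(q[...,1]<-62)&(z>40)&(z<50); print('tray rim',np.percentile(q[m],[1,99],axis=0),np.percentile(z[m],[5,50,95]))
m=(abs(q[...,0])<35)&(q[...,1]>-52)&(q[...,1]<-25); print('plate top z',np.percentile(z[m],[10,50,90]))
p,d,c=cam('top'); cv2.imwrite('pics/t8.png',cv2.resize(p[130:290,70:440],None,fx=2.1,fy=2.1,interpolation=cv2.INTER_CUBIC))
p,d,c=cam('side'); cv2.imwrite('pics/s8.png',cv2.resize(p[110:340,100:380],None,fx=2.5,fy=2.5,interpolation=cv2.INTER_CUBIC))
E
```

```text
t 19.55 tcp [ 0.4638 -0.1958  0.2574] q [-30.1  13.   -3.5  73.7  -0.   70.3] F [0.8 0.4 0.9] w 0.0854
fin 537 [[  -3.71683366 -468.17546808]
 [  19.78657714 -271.95870139]] 69.43856467404785
tray rim [[ -48.80472728 -271.35265924]
 [  49.13504923 -227.12900781]] [43.05499458 44.44309404 45.69001434]Traceback (most recent call last):
  File "<stdin>", line 7, in <module>
    return _quantile_unchecked(
        a, q, axis, out, overwrite_input, method, keepdims, weights)
    return _ureduce(a,
                    func=_quantile_ureduce_func,
    ...<5 lines>...
                    overwrite_input=overwrite_input,
                    method=method)
    r = func(a, **kwargs)
    result = _quantile(arr,
                       quantiles=q,
    ...<2 lines>...
                       out=out,
                       weights=wgt)
    slices_having_nans = np.isnan(arr[-1, ...])
                                  ~~~^^^^^^^^^
IndexError: index -1 is out of bounds for axis 0 with size 0
```

View pics/w8.png

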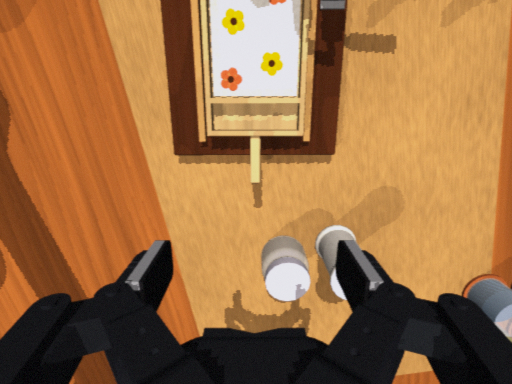

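```bash
python3 - <<'E'
from h import *
p,d,c=cam('top'); cv2.imwrite('pics/t9.png',cv2.resize(p[130:290,70:440],None,fx=2.1,fy=2.1,interpolation=cv2.INTER_CUBIC))
p,d,c=cam('side'); cv2.imwrite('pics/s9.png',cv2.resize(p[110:340,100:380],None,fx=2.5,fy=2.5,interpolation=cv2.INTER_CUBIC))
P=cloud(c,d); q=(P[...,:2]-O)@RP*1e3; z=P[...,2]*1e3
m=(abs(q[...,0])<35)&(q[...,1]>22)&(q[...,1]<50)&(z>30); print('plate top z (side)',m.sum(),np.percentile(z[m],[10,50,90]))
E
```

```text
plate top z (side) 176 [61.63081367 63.39304553 65.48249673]
```

View pics/t9.png

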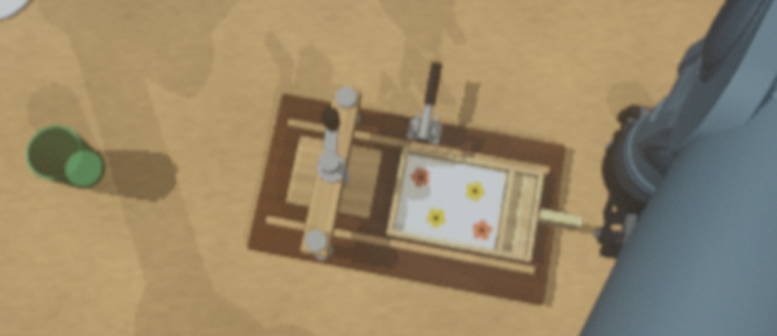

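View pics/s9.png

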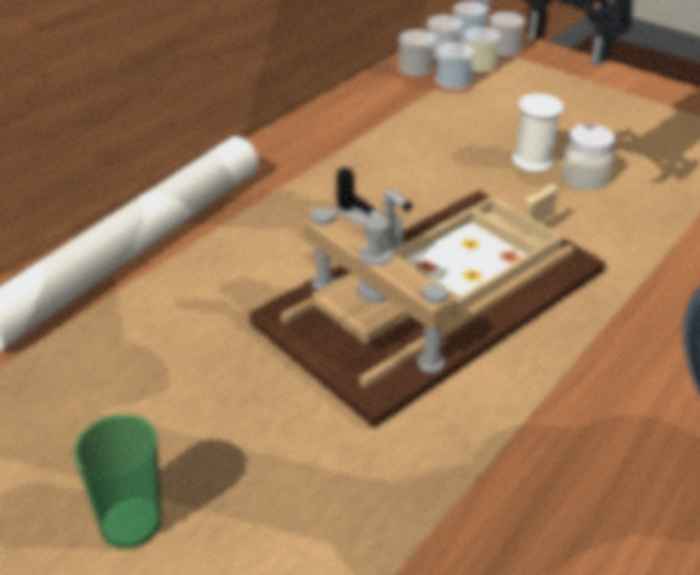

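The tray lies flat on the run-out board, completely clear of the plate, with its rear wall at (397,205) and the plate's edge at (375,185) in the top crop. The clamp is open, the plate is up, and the tumbler, jar and spool are all standing. I'm handing the job in.

```bash
python3 - <<'E'
from h import *
st(); print(workorder.finish_job())
E
```

```text
t 19.7 tcp [ 0.4635 -0.1957  0.2568] q [-30.1  13.   -3.5  73.7  -0.   70.3] F [ 0.3 -0.7  0.5] w 0.0856
the job is handed in; nothing more can be done
None
```

The flowers are out. I threw the toggle clamp open, turned the crank clockwise from about 0.40 to 6.2 rad, then drew the tray 143 mm straight out by its pull. I let go, raised the gripper clear, and handed the job in at 19.7 s.

What the last checks showed:
- **Plate:** its lift measured about 20 mm from the wrist camera before the pull. The side camera gave about 18.6 mm afterwards, with its usual scatter. Both are above the 16.5 mm needed.
- **Tray:** its origin is about 177 mm out from the screw axis, within the 150–205 mm allowed. It lies flat, with its rim at 44 mm and the pull's top at 69 mm.
- **Clamp and other things:** the clamp is fully open. The tumbler, jar and spool are standing where they were, judged by eye from the pictures.
- **Forces:** wrist readings at the end of each move stayed below about 12 N.

Two things disagreed or failed:
- **Side camera:** it put the board's corners about 10 mm off the top view at the start. I relied on the top view, the pillars and the wrist camera instead.
- **Last wrist reading:** my script for the plate height after the pull failed because the plate was out of view, which is why I used the side camera there.

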